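# Load the slide carrier under the microscope objective

## Task

Take the slide carrier from the bench, lay it flat on the microscope stage with its bevelled nose in the flared mouth of the guides, and slide it in under the objective, all the way home against the back stop so that the sprung roller drops into the notch in its side. Push gently and stop as soon as you feel the stop; keep the carrier level, touch nothing to the objectives, and leave the other things on the bench where they are.

Things in the scene. Friction and masses are not known exactly. Their poses are not given: they have to be found in the camera images.
- carrier_centre (a point): Slide carrier, bare aluminium, 180 x 64 x 12 mm, about 0.22 kg, flat on the bench; two glass slides lie sunk in its front half. Point: plan centre at half height (6 mm above its underside), near its centre of mass: grip here across the 64 mm wide straight sides. x axis: along it towards the nose, 90 mm ahead, with bevelled corners. A 12 mm notch in its right side (-y) is centred 51 mm behind the nose.
- carrier_tab (a point): The carrier's upright finger tab at its tail, 48 mm wide, 6 mm thick, top 28 mm above the underside: the place to push it. Point: middle of the tab's outer face, 90 mm behind the carrier's centre and 14 mm above its underside; axes as the carrier's.
- microscope: White upright microscope fixed to the bench. Origin on the bench under the optical axis; x: loading direction, away from the robot to within 10 degrees; y: towards the limb, which begins 150 mm from the axis; eyepieces lean out to -y above z = 0.34. Arm and head reach 45 mm either side of the axis along x, from 68 mm above the stage up. Stage top: dark, level, at z = 0.150, 160 mm wide.
- loading_place (a point): Where the carrier's centre comes when it is first laid down: on the stage top, 148 mm before the optical axis; axes as the microscope's. Its nose then lies in the flared mouth of the guides and the hand is clear of the head. The stage reaches 42 mm towards the robot from this point (16 mm more or less, see stop_nominal), so the tail sticks out over its edge.
- stop_nominal (a point): On the stage top 60 mm beyond the optical axis: the back stop, a 9 mm high crossbar, if the stage were centred. The last user left the stage locked up to 16 mm off either way along x, which is not reported: all on the stage is shifted with it and the stop must be found by feel. At the stop the carrier's centre is 90 mm before it. Axes as the microscope's.
- nosepiece: Dark nosepiece with three objectives over the stage. Origin: on the optical axis at stage-top height (z 0.150); axes as the microscope's. Lowest objective 21 mm above the stage. Below it two aluminium guides, 9 mm high, 66 mm apart, run along x from 20 mm before the axis to the stop (stage centred); before that they flare to 90 mm apart at the mouth, 80 mm before the axis.
- detent (a joint): Sprung 12 mm steel roller in the right guide (-y), 50 mm before the back stop: how far it is pressed out, m. 0 when free; about 0.0035 to 0.0045 while it runs along the carrier's side, pressing with about 3 N; below 0.0025 once in the notch, in the last 2 mm before the stop. Sliding the carrier takes about 1 N before the roller, 2 to 4 N along it; at the stop the force climbs steeply.
- slide_box: Bystander: grey slide box with a white lid, 100 x 85 x 36 mm. Origin at the centre of its underside.
- reagent_bottle: Bystander: amber glass bottle with black cap, 64 mm diameter, 140 mm high. Origin at the centre of its underside.
- pot_stand: Bystander: white stand 75 x 125 mm carrying two white pots, 78 mm high. Origin at the centre of its underside.
There are look-alikes about, which are no part of the job. Of the things shaped like the part that bears carrier_centre, the aluminium one is meant.

How it is judged:
By the outcome, as a careful person would: the job done as asked, in the order asked, and still so for the second after the job is handed in, with the robot touching nothing.
It also fails if it takes over 62 s, if anything falls off the work surface, if the arm or the gripper's body presses on something with over 40 N, if the wrist force passes 120 N, or if a joint passes its speed limit or range.

## Robot

A 6-joint arm with a two-finger parallel gripper is mounted at the origin on the work surface. World frame = base frame: x ahead of the robot, y to its left, z up, the work surface at z = 0. Lengths are in m, angles in rad, forces in N, time in s.
With the tool pointing down it reaches from about 0.35 to 0.925 m from the base axis. Payload 6.4 kg.
Tool frame: the origin (TCP) lies at the very end of the fingers, on their centre line; the grasp point (between the pads) lies 19 mm behind it; z points along the fingers, x is the direction in which the jaws open and shut, and the axes are right-handed (so a half turn about z gives the same grasp; the last joint's range is limited). The gripper opens to 94 mm and grips with 3 to 60 N. Pads are 16 mm wide; open, the fingers measure 119 mm over their backs; the gripper's body (75 mm by 177 mm) begins 78 mm behind the grasp point.
Start: joints at [-1.439, 0.245, 1.558, -0, 1.339, -0.174], TCP at [0.196, -0.62, 0.205] pointing down, gripper open.
Joint ranges: [-3.13, 3.13], [-1.02, 2.26], [0.13, 2.54], [-0.95, 4.09], [0.21, 2.88], [-2.74, 2.74]. Speed limits (rad/s): [2.57, 2.57, 3.14, 3.14, 3.14, 3.14].

## Interface

Orientations are given as a 3x3 rotation matrix whose columns are the frame's x, y, z axes.
In Python, from workcell import arm gives the robot as it stands.
- The arm moves only by the tool arm_command, never from a script. Its arguments are lists of equal length, an entry for each row: "jaw": the closure, from 0 (fully open) to 1 (shut); "travel": the shift along the tool's x, y, z as a fraction of full scale, a list of three; "yaw": the turn about the tool's z as a fraction of full scale. In form: {"jaw": [jaw, ...], "travel": [[dx, dy, dz], ...], "yaw": [yaw, ...]}. A call has 1 to 8 rows; each row is the pose to reach, as a shift and turn from the pose measured when the call began, along the tool's axes at that moment; what a row does not reach only later rows make up. Full scale, the value 1, is 0.12 m for a shift and pi/2 rad for a turn. A row lasts 1/12 s, in which the tool goes at most 41.7 mm and 7.16 degrees, less where a joint would pass 70% of its speed; a pose out of reach is approached as far as the arm can. A call with a number of a shift or a turn outside -1 to 1 is refused whole. A call with a gripper value outside its range is refused whole. The fingers move at their own pace and stop on an object; "force" is the grip in N (left out, the last holds). Time passes only in rows, so rows that repeat a pose let the fingers close. It gives the time, the measured TCP pose, the force and the opening at its end, in the units of the state.
- arm.get_obs(): the state, without advancing time (a new reading comes with each control period).
- arm.grab_frame(name): name is "side" or "top" or "wrist"; returns the picture (400x640x3 uint8, blue, green, red); there is no depth.
- arm.calibration(name): a dict with "fx", "fy", "cx", "cy" (pixels), "R" (3x3) and "t" (3): a world point X has camera coordinates R X + t. Camera axes: x right, y down, z forward; pixel columns grow to the right and rows downward; lengths in m; the calibration is good to about 2 mm. A picture is of the moment at which its call begins: read the wrist's pose just before it. calibration takes no time and is no camera call; for the wrist camera it gives the pose at the moment of the call.
- arm.close_job(): hands the job in, once; it reports no verdict.
The state is a dict: "time_s": time; "joint_positions": joint angles; "qvel": joint speeds; "tau": joint torques, N m; "eef_pos": TCP position; "orientation": TCP orientation; "contact_force": force on the tool from outside, world axes, zero at the start; "torque": the same for the moment, N m; "width": finger opening in m.
Only numpy, scipy, OpenCV 4.12 (cv2) and the standard library are available. Lean on these libraries where they do the work, as an engineer would, in place of code of your own. Each camera call takes 0.05 s, during which the arm holds its last target.

## Working session

There is one attempt and no reset: what is moved stays moved. The work goes in short steps, Python scripts to look and compute and a tool call to move; the robot and the scene stay as the last step left them, time stands still between calls to the robot, and variables do not carry over. Pictures are saved under pics/ and viewed, and the job is handed in when it is done.

Besides the shell and the picture viewer there is one more tool, called in YAML: its name, and indented under it one key for each argument. arm_command: Moves the arm, as the interface text tells. Shift numbers are shares of 0.12 m and turn numbers shares of pi/2 rad, none past 1 either way. Its arguments: {"type":"object","properties":{"jaw":{"type":"array"},"travel":{"type":"array"},"yaw":{"type":"array"},"force":{"type":"number"}},"required":["jaw","travel","yaw"]}

```bash
ls; mkdir -p pics; cat > h.py <<'E'
import numpy as np, cv2
from workcell import arm
def ray(name,u,v,z,cal=None):
    c=cal or arm.calibration(name); R=np.array(c['R']);t=np.array(c['t'])
    d=R.T@np.array([(u-c['cx'])/c['fx'],(v-c['cy'])/c['fy'],1]); o=-R.T@t
    return o+d*(z-o[2])/d[2]
def proj(name,X,cal=None):
    c=cal or arm.calibration(name); p=np.array(c['R'])@np.array(X)+np.array(c['t'])
    return np.array([c['fx']*p[0]/p[2]+c['cx'],c['fy']*p[1]/p[2]+c['cy']])
E
python3 - <<'E'
from h import *
o=arm.get_obs(); print(o['time_s'],o['eef_pos'],o['orientation'],o['width'])
for n in ['side','top','wrist']:
    cv2.imwrite(f'pics/{n}0.png',arm.grab_frame(n)); c=arm.calibration(n); print(n,c['fx'],-np.array(c['R']).T@np.array(c['t']))
E
```

```text
pics
0.0 [ 0.19559646 -0.61925433  0.20438214] [[ 3.01022517e-01 -9.53616998e-01 -2.56473697e-04]
 [-9.53615224e-01 -3.01022459e-01  1.86639280e-03]
 [-1.85702824e-03 -3.17249035e-04 -9.99998225e-01]] 0.09389606606833222
side 497.31793271271056 [1.03978614 0.18965653 1.42823679]
top 410.7462447120823 [ 0.44895158 -0.05983623  1.55127807]
wrist 315.9271293036714 [ 0.26955276 -0.59665338  0.38308945]
```

View pics/top0.png

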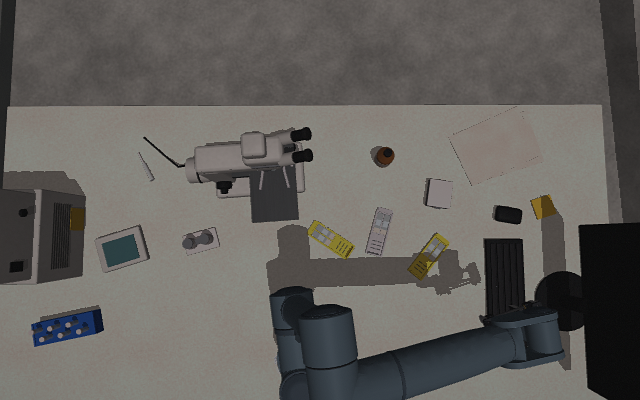

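View pics/side0.png

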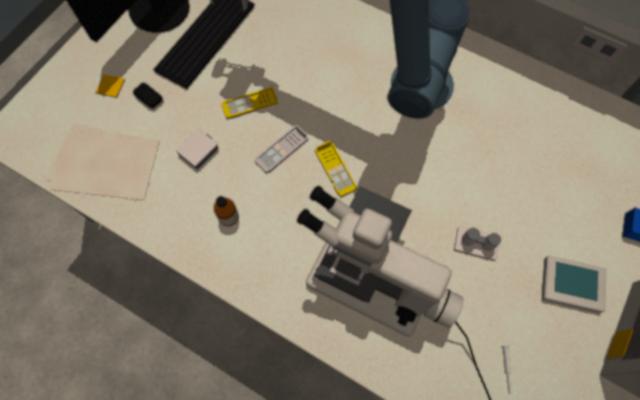

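View pics/wrist0.png

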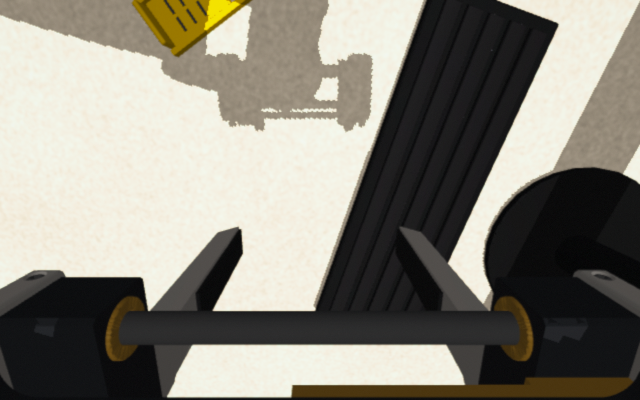

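Three carrier shapes show in the top view: yellow at (330,239), grey at (379,231) and yellow at (429,256). The grey one fits the bare aluminium description. I'll confirm that in an enlarged crop.

```bash
python3 - <<'E'
from h import *
t=cv2.imread('pics/top0.png'); s=cv2.imread('pics/side0.png')
a=cv2.resize(t[195:265,345:415],(400,400),interpolation=cv2.INTER_CUBIC)
b=cv2.resize(s[115:185,245:315],(400,400),interpolation=cv2.INTER_CUBIC)
cv2.imwrite('pics/c1.png',np.hstack([a,b]))
a=cv2.resize(t[120:230,180:330],(780,572),interpolation=cv2.INTER_CUBIC)
cv2.imwrite('pics/c2.png',a)
cv2.imwrite('pics/c3.png',cv2.resize(s[170:350,290:480],None,fx=3.2,fy=3.2,interpolation=cv2.INTER_CUBIC))
E
```

```text
(no output)
```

View pics/c1.png

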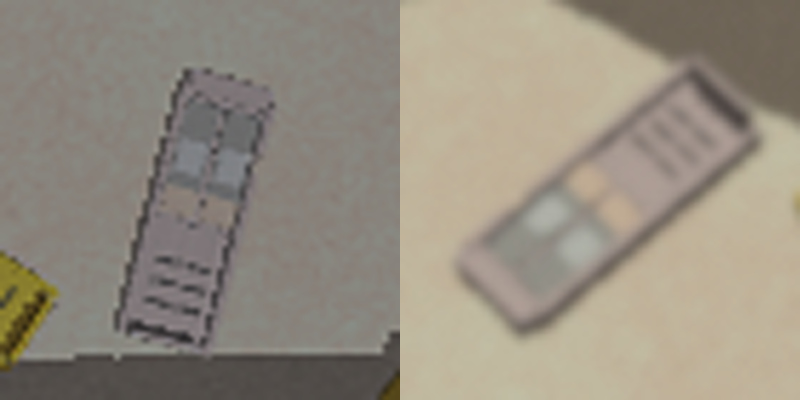

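View pics/c2.png

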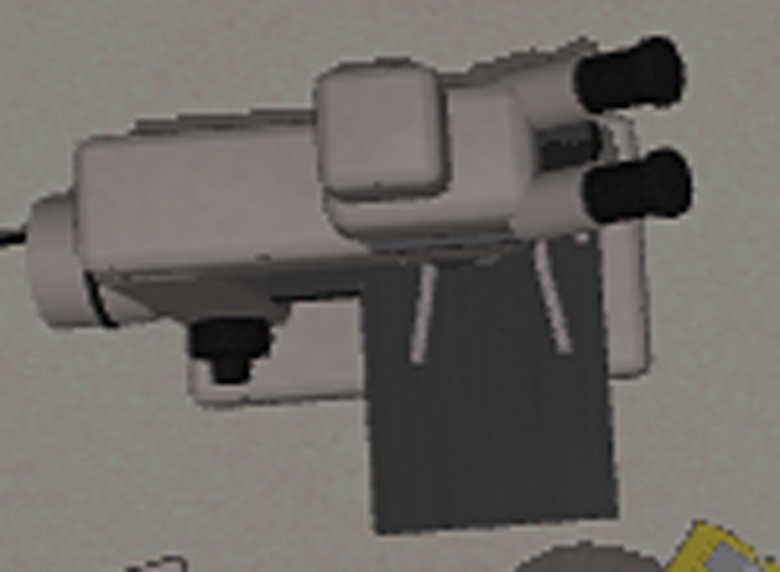

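View pics/c3.png

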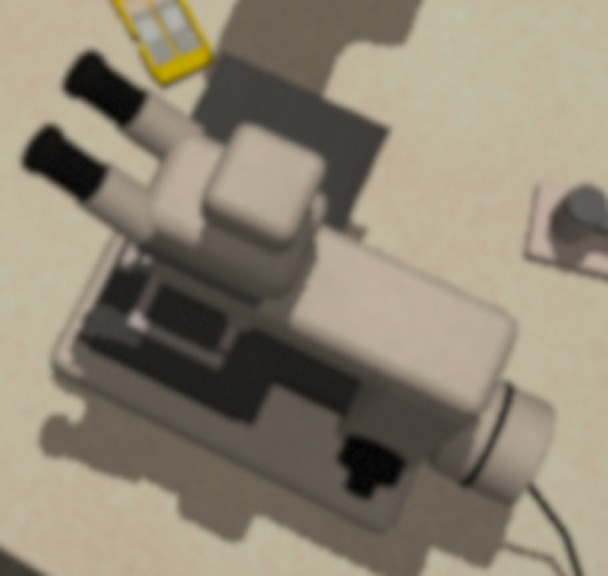

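The crop confirms the grey aluminium carrier. Its tab and slots are at the lower (tail) end and the bevelled corners at the upper (nose) end, pointing at about +x. The guide flares and the stop crossbar are also visible. Now to measure.

```bash
python3 - <<'E'
from h import *
k=70/400
T=lambda x,y:(345+x*k,195+y*k); S=lambda x,y:(245+(x-400)*k,115+y*k)
print('carrier top view')
P={}
for n,p,z in [('noseL',(183,70),.012),('noseR',(274,97),.012),('tailL',(117,330),.012),('tailR',(208,348),.012)]:
    P[n]=ray('top',*T(*p),z); print(n,P[n])
c=sum(P.values())/4; print(c)
for n,p in [('tailR?',(695,60)),('tailL?',(760,135)),('noseR?',(460,270)),('noseL?',(525,330))]:
    print('side',n,ray('side',*S(*p),.012))
print('stage')
U=lambda x,y:(180+x/5.2,120+y/5.2)
for n,p,z in [('nearL',(377,533),.15),('nearR',(617,518),.15),('mouthL',(417,362),.159),('mouthR',(567,352),.159),('guideL end',(430,266),.159),('guideR end',(540,243),.159)]:
    print(n,ray('top',*U(*p),z))
V=lambda x,y:(290+x/3.2,170+y/3.2)
for n,p,z in [('barL',(222,360),.159),('barR',(135,322),.159),('stage nearL',(388,128),.15),('farL',(248,422),.15),('farR',(80,343),.15),('nearR',(217,55),.15)]:
    print(n,ray('side',*V(*p),z))
E
```

```text
carrier top view
noseL [ 0.54899106 -0.27037087  0.012     ]
noseR [ 0.53093751 -0.32994563  0.012     ]
tailL [ 0.37943365 -0.22467464  0.012     ]
tailR [ 0.36748024 -0.28383108  0.012     ]
[ 0.45671062 -0.27720555  0.012     ]
side tailR? [ 0.36601926 -0.27653385  0.012     ]
side tailL? [ 0.38842887 -0.22001204  0.012     ]
side noseR? [ 0.54506581 -0.31891168  0.012     ]
side noseL? [ 0.55738027 -0.26851705  0.012     ]
stage
nearL [0.48994726 0.17360564 0.15      ]
nearR [0.49901479 0.01652922 0.15      ]
mouthL [0.60143244 0.14696505 0.159     ]
mouthR [0.60759841 0.04879607 0.159     ]
guideL end [0.66485215 0.13891288 0.159     ]
guideR end [0.67983717 0.06669378 0.159     ]
barL [0.74746429 0.15153919 0.159     ]
barR [0.7561398  0.07567038 0.159     ]
stage nearL [0.49675445 0.17720935 0.15      ]
farL [0.77867586 0.19328339 0.15      ]
farR [0.79199244 0.04501077 0.15      ]
nearR [0.51211768 0.01814378 0.15      ]
```

```bash
cat >> h.py <<'E'
def go(p,yawdeg):
    o=arm.get_obs(); R=np.array(o['orientation']); d=R.T@(np.array(p)-np.array(o['eef_pos']))
    cur=np.degrees(np.arctan2(R[1,0],R[0,0])); w=(yawdeg-cur+180)%360-180
    print('tool frac',np.round(d/.12,3),'yaw frac',np.round(-w/90,3),'| cur yaw',cur.round(2),'pos',np.round(o['eef_pos'],4),'t',o['time_s'],'F',np.round(o['contact_force'],2),'w',round(o['width'],4),'tilt',np.round(R[2,:2],4))
E
python3 - <<'E'
from h import *
c=arm.calibration('wrist'); print(np.array(c['R'])@np.array(arm.get_obs()['orientation']))
go((.38,-.2,.32),-90)
E
```

```text
[[ 9.99999898e-01  3.60220326e-04  2.73513071e-04]
 [-2.74935394e-04  9.64303295e-01 -2.64800074e-01]
 [-3.59135925e-04  2.64799971e-01  9.64303296e-01]]
tool frac [-2.872 -2.518 -0.957] yaw frac 0.195 | cur yaw -72.48 pos [ 0.1956 -0.6194  0.2046] t 0.15 F [ 0.4   0.21 -0.02] w 0.0944 tilt [-0.0014 -0.0002]
```

arm_command:
  jaw: [0, 0, 0, 0, 0]
  travel:
    - [-0.2, -0.2, -0.2]
    - [-0.4, -0.36, -0.5]
    - [-0.6, -0.52, -0.8]
    - [-0.8, -0.7, -0.95]
    - [-0.96, -0.84, -0.95]
  yaw: [0, 0, 0, 0, 0]

```text
time_s: 0.57
eef_pos: [0.2581, -0.4797, 0.3242]
orientation: [[0.301, -0.954, 0.002], [-0.954, -0.301, -0.006], [0.007, -0.0, -1.0]]
contact_force: [-0.0, 0.1, 0.8]
width: 0.0939
```

arm_command:
  jaw: [0, 0, 0, 0, 0]
  travel:
    - [-0.25, -0.2, 0]
    - [-0.5, -0.4, 0]
    - [-0.7, -0.6, 0]
    - [-0.9, -0.8, 0]
    - [-1, -0.9, 0]
  yaw: [0, 0, 0, 0, 0]

```text
time_s: 0.98
eef_pos: [0.326, -0.3299, 0.3235]
orientation: [[0.303, -0.953, 0.003], [-0.953, -0.303, -0.006], [0.007, -0.001, -1.0]]
contact_force: [0.2, 0.5, 0.2]
width: 0.0942
```

arm_command:
  jaw: [0, 0, 0, 0, 0]
  travel:
    - [-0.25, -0.2, 0]
    - [-0.5, -0.4, 0]
    - [-0.7, -0.6, 0]
    - [-0.9, -0.8, 0]
    - [-0.95, -0.8, 0]
  yaw: [0, 0.07, 0.14, 0.195, 0.195]

```text
time_s: 1.4
eef_pos: [0.3844, -0.1884, 0.3227]
orientation: [[0.004, -1.0, 0.004], [-1.0, -0.004, -0.005], [0.005, -0.004, -1.0]]
contact_force: [-0.1, -1.2, 0.1]
width: 0.0939
```

```bash
python3 - <<'E'
from h import *
go((.38,-.1,.32),-90)
import json
c=arm.calibration('wrist'); json.dump({k:np.array(v).tolist() for k,v in c.items()},open('cal1.json','w'))
cv2.imwrite('pics/w1.png',arm.grab_frame('wrist'))
E
```

```text
tool frac [-0.737  0.033  0.019] yaw frac 0.003 | cur yaw -89.75 pos [ 0.3844 -0.1884  0.3227] t 1.4 F [-0.14 -1.19  0.06] w 0.0939 tilt [ 0.005 -0.004]
```

View pics/w1.png

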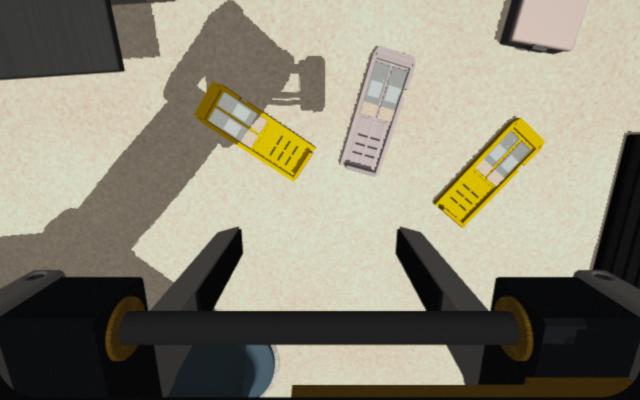

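The wrist view shows the aluminium carrier at about (378,110), nose up, with a yellow look-alike on either side. The stage's near right corner is at (123,70). I'll enlarge it to read the corners.

```bash
python3 - <<'E'
from h import *
a=cv2.imread('pics/w1.png')
cv2.imwrite('pics/w1c.png',cv2.resize(a[35:185,325:430],None,fx=4,fy=4,interpolation=cv2.INTER_CUBIC))
E
```

```text
(no output)
```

View pics/w1c.png

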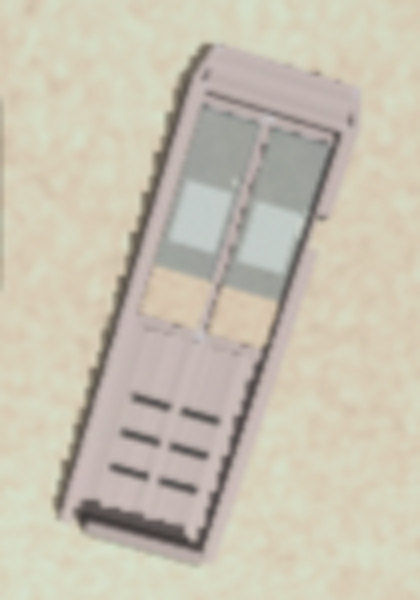

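```bash
python3 - <<'E'
from h import *
import json
c=json.load(open('cal1.json'))
W=lambda x,y,z=.012: ray('wrist',325+x/4,35+y/4,z,c)[:2]
L1,L2=W(192,88),W(62,500); R1,R2=W(354,130),W(218,540)
for a,b in((L1,L2),(R1,R2)): print(a,b,np.degrees(np.arctan2(*(a-b)[::-1])))
x=(L1-L2)/np.linalg.norm(L1-L2)+(R1-R2)/np.linalg.norm(R1-R2); x/=np.linalg.norm(x); y=np.array([-x[1],x[0]])
print('yaw',np.degrees(np.arctan2(x[1],x[0])),'width',(L1-R1)@y)
nose=W(285,66); notch=W(320,235); tail=W(138,548,.028)
mid=((L1+R1)/2)@y
for p in (nose,notch,tail): print(p,(p@x).round(4))
for s in (nose@x-.09, notch@x-.039, tail@x+.09): print('centre',x*s+y*mid)
print(ray('wrist',123,70,.15,c),ray('wrist',112,0,.15,c))
E
```

```text
[ 0.53728299 -0.26714531] [ 0.38885377 -0.22376407] -16.291997082711553
[ 0.5235163  -0.32646458] [ 0.37329011 -0.28535858] -15.303109892628692
yaw -15.79755348767012 width 0.060826588210597256
[ 0.54470619 -0.30003237] 0.6058
[ 0.48733999 -0.31687186] 0.5552
[ 0.37298955 -0.25187466] 0.4275
centre [ 0.45789066 -0.27629031]
centre [ 0.45826103 -0.2763951 ]
centre [ 0.45948675 -0.27674189]
[0.50211557 0.0140281  0.15      ] [0.56639716 0.01469209 0.15      ]
```

Both views give the carrier centre at (0.458, -0.2765) and yaw about -15.5°. Next a quick look at the stage guides from above.

arm_command:
  jaw: [0, 0, 0, 0]
  travel:
    - [-0.25, 0, 0]
    - [-0.5, 0, 0]
    - [-0.75, 0, 0]
    - [-1, 0, 0]
  yaw: [0, 0, 0, 0]

```text
time_s: 1.78
eef_pos: [0.382, -0.0693, 0.3218]
orientation: [[0.006, -1.0, 0.003], [-1.0, -0.006, -0.006], [0.006, -0.003, -1.0]]
contact_force: [0.4, 0.3, -0.4]
width: 0.0938
```

arm_command:
  jaw: [0, 0, 0, 0, 0]
  travel:
    - [-0.25, 0, 0]
    - [-0.5, 0, 0]
    - [-0.75, 0, 0]
    - [-1, 0, 0]
    - [-1, 0, 0]
  yaw: [0, 0, 0, 0, 0]

```text
time_s: 2.2
eef_pos: [0.381, 0.0534, 0.321]
orientation: [[0.012, -1.0, 0.003], [-1.0, -0.012, -0.005], [0.005, -0.003, -1.0]]
contact_force: [0.0, -0.4, 0.2]
width: 0.0937
```

```bash
python3 - <<'E'
from h import *
go((.38,.08,.32),-90)
import json
c=arm.calibration('wrist'); json.dump({k:np.array(v).tolist() for k,v in c.items()},open('cal2.json','w'))
a=arm.grab_frame('wrist');cv2.imwrite('pics/w2.png',a)
E
```

```text
tool frac [-0.222  0.005  0.008] yaw frac 0.008 | cur yaw -89.3 pos [0.381  0.0534 0.321 ] t 2.2 F [ 0.03 -0.43  0.19] w 0.0937 tilt [ 0.005  -0.0027]
```

View pics/w2.png

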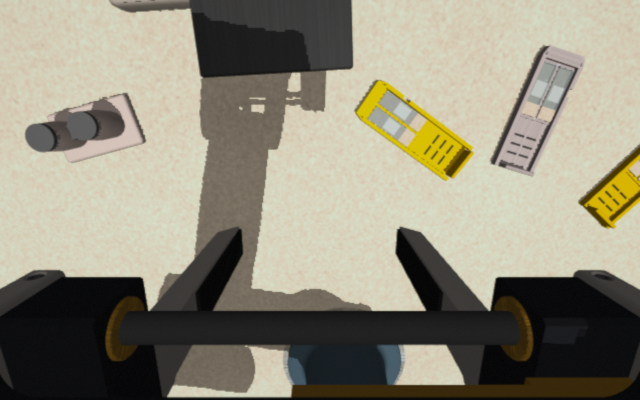

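arm_command:
  jaw: [0, 0, 0, 0]
  travel:
    - [-0.1, -0.25, 0]
    - [-0.2, -0.5, -0.1]
    - [-0.25, -0.7, -0.2]
    - [-0.25, -0.7, -0.2]
  yaw: [0, 0, 0, 0]

```text
time_s: 2.58
eef_pos: [0.4683, 0.0811, 0.3462]
orientation: [[0.01, -1.0, 0.004], [-1.0, -0.01, -0.007], [0.007, -0.004, -1.0]]
contact_force: [0.0, 0.2, 0.9]
width: 0.0939
```

```bash
python3 - <<'E'
from h import *
go((.38,.08,.32),-90)
import json
c=arm.calibration('wrist'); json.dump({k:np.array(v).tolist() for k,v in c.items()},open('cal3.json','w'))
a=arm.grab_frame('wrist');cv2.imwrite('pics/w3.png',a)
cv2.imwrite('pics/w3c.png',cv2.resize(a[0:180,150:400],None,fx=3.2,fy=3.2,interpolation=cv2.INTER_CUBIC))
c2=json.load(open('cal2.json'))
print(ray('wrist',204,76,.15,c2),ray('wrist',353,68,.15,c2))
E
```

```text
tool frac [0.001 0.737 0.215] yaw frac 0.006 | cur yaw -89.43 pos [0.4683 0.0811 0.3462] t 2.5833 F [0.03 0.24 0.93] w 0.0939 tilt [ 0.0068 -0.0043]
[0.4919366  0.17278069 0.15      ] [0.50159206 0.01852014 0.15      ]
```

View pics/w3c.png

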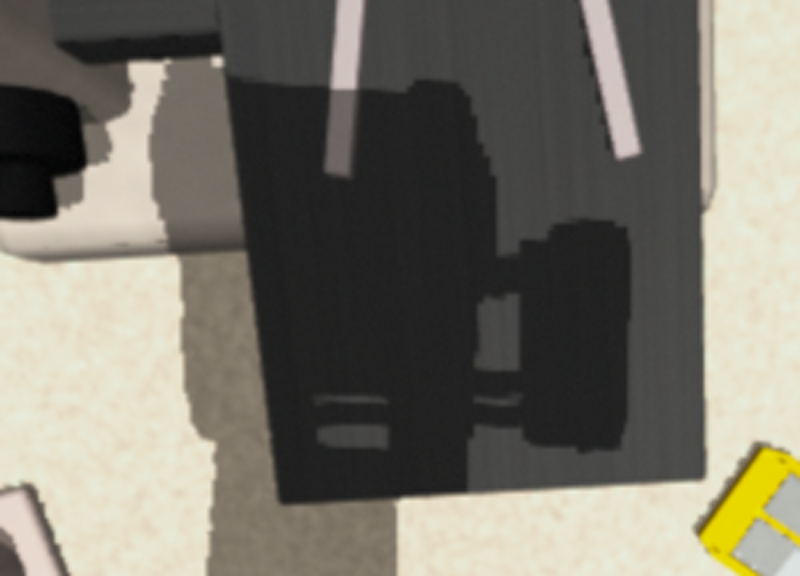

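The enlarged view shows the stage's near corners at crop (280,502) and (706,478). The inner flare tips are at (351,178) and (616,159).

```bash
python3 - <<'E'
from h import *
import json
c=json.load(open('cal3.json'))
W=lambda x,y,z: ray('wrist',150+x/3.2,y/3.2,z,c)[:2]
nl,nr=W(280,502,.15),W(706,478,.15); fl,fr=W(222,20,.15),W(700,20,.15); ml,mr=W(351,178,.159),W(616,159,.159)
ang=lambda d:np.degrees(np.arctan2(d[1],d[0]))
print('near',nl,nr,ang(nl-nr)-90,np.linalg.norm(nl-nr)); print('sides',ang(fl-nl),ang(fr-nr)); print('mouth',ml,mr,ang(ml-mr)-90,np.linalg.norm(ml-mr))
for th in (3.5,4,4.5):
    x=np.array([np.cos(np.radians(th)),np.sin(np.radians(th))]);y=np.array([-x[1],x[0]])
    print(th,'lat near',(nl+nr)/2@y,'far',(fl+fr)/2@y,'mouth',(ml+mr)/2@y,'long near',(nl+nr)/2@x,'mouth',(ml+mr)/2@x)
E
```

```text
near [0.49259436 0.176417  ] [0.50284484 0.01878383] 3.720557508678766 0.1579660929649059
sides 3.5852173761057617 3.756053630560542
mouth [0.60249245 0.14428411] [0.60929093 0.05588537] 4.397788567902609 0.08865978447125035
3.5 lat near 0.06703331509682348 far 0.06748899586784035 mouth 0.06290925964242017 long near 0.5027496131964624 mouth 0.6108716035286756
4 lat near 0.06264350032723344 far 0.061745584352751993 mouth 0.05757607151743615 long near 0.5033154386354688 mouth 0.6113973232972745
4.5 lat near 0.058248915012559334 far 0.05599747067235743 mouth 0.052238498751691245 long near 0.5038429346551584 mouth 0.6118764827925833
```

arm_command:
  jaw: [0, 0, 0, 0, 0, 0, 0, 0]
  travel:
    - [0.15, 0.05, 0]
    - [0.3, 0.08, 0]
    - [0.45, 0.08, 0]
    - [0.6, 0.08, 0]
    - [0.75, 0.08, 0]
    - [0.9, 0.08, 0]
    - [1, 0.08, 0]
    - [1, 0.08, 0]
  yaw: [-0.07, -0.14, -0.22, -0.3, -0.38, -0.46, -0.54, -0.62]

```text
time_s: 3.3
eef_pos: [0.4568, -0.0426, 0.3453]
orientation: [[0.831, -0.556, 0.001], [-0.556, -0.831, -0.008], [0.005, 0.006, -1.0]]
contact_force: [0.1, 0.7, 0.7]
width: 0.0941
```

```bash
python3 -c "
from h import *
go((.458,-.2765,.25),74.4);print(arm.get_obs()['joint_positions'])"
```

```text
tool frac [1.088 1.61  0.809] yaw frac -1.202 | cur yaw -33.78 pos [ 0.4568 -0.0426  0.3453] t 3.3 F [0.15 0.69 0.75] w 0.0941 tilt [0.005  0.0059]
[-0.33645931 -0.30541371  1.84519493 -0.00695715  1.59848024  0.25288891]
```

arm_command:
  jaw: [0, 0, 0, 0, 0, 0, 0, 0]
  travel:
    - [0.08, 0.12, 0.05]
    - [0.16, 0.24, 0.1]
    - [0.24, 0.36, 0.15]
    - [0.32, 0.48, 0.2]
    - [0.4, 0.6, 0.25]
    - [0.48, 0.72, 0.3]
    - [0.56, 0.84, 0.35]
    - [0.64, 0.95, 0.4]
  yaw: [-0.08, -0.16, -0.24, -0.32, -0.4, -0.48, -0.56, -0.64]

```text
time_s: 3.97
eef_pos: [0.4555, -0.1825, 0.2975]
orientation: [[0.916, 0.401, -0.0], [0.401, -0.916, -0.008], [-0.003, 0.007, -1.0]]
contact_force: [-0.2, -0.6, 0.0]
width: 0.094
```

```bash
python3 -c "
from h import *
go((.458,-.2765,.20),74.4)"
```

```text
tool frac [-0.293  0.72   0.818] yaw frac -0.564 | cur yaw 23.66 pos [ 0.4555 -0.1825  0.2975] t 3.9667 F [-0.2  -0.63  0.05] w 0.094 tilt [-0.0033  0.0069]
```

arm_command:
  jaw: [0, 0, 0, 0, 0, 0, 0, 0]
  travel:
    - [-0.04, 0.1, 0.1]
    - [-0.08, 0.2, 0.2]
    - [-0.12, 0.3, 0.3]
    - [-0.16, 0.4, 0.4]
    - [-0.2, 0.5, 0.5]
    - [-0.24, 0.6, 0.65]
    - [-0.293, 0.72, 0.818]
    - [-0.293, 0.72, 0.818]
  yaw: [-0.08, -0.16, -0.24, -0.32, -0.4, -0.48, -0.564, -0.564]

```text
time_s: 4.63
eef_pos: [0.4542, -0.2778, 0.1956]
orientation: [[0.269, 0.963, -0.006], [0.963, -0.269, -0.003], [-0.005, -0.005, -1.0]]
contact_force: [-0.1, 1.1, -0.7]
width: 0.0941
```

```bash
python3 -c "
from h import *
go((.458,-.2765,.12),74.4)
cv2.imwrite('pics/w4.png',arm.grab_frame('wrist'))"
```

```text
tool frac [0.022 0.031 0.629] yaw frac -0.0 | cur yaw 74.37 pos [ 0.4542 -0.2778  0.1956] t 4.6333 F [-0.1   1.06 -0.67] w 0.0941 tilt [-0.0047 -0.0054]
```

View pics/w4.png

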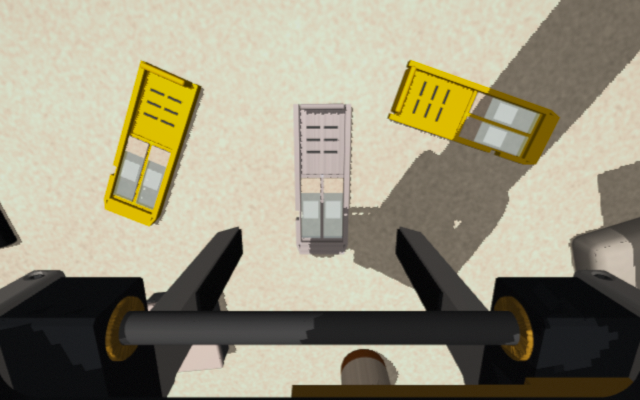

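The jaws are aligned with the aluminium carrier, which lies at columns 294–351 and is parallel to the fingers. Descending.

arm_command:
  jaw: [0, 0, 0, 0, 0]
  travel:
    - [0.022, 0.031, 0.25]
    - [0.022, 0.031, 0.5]
    - [0.022, 0.031, 0.75]
    - [0.022, 0.031, 1]
    - [0.022, 0.031, 1]
  yaw: [0, 0, 0, 0, 0]

```text
time_s: 5.1
eef_pos: [0.4552, -0.2732, 0.073]
orientation: [[0.275, 0.961, -0.012], [0.961, -0.275, 0.003], [-0.0, -0.012, -1.0]]
contact_force: [-0.3, 1.5, -1.3]
width: 0.0942
```

```bash
python3 -c "
from h import *
go((.458,-.2765,.004),74.4)"
```

```text
tool frac [-0.02   0.037  0.574] yaw frac -0.004 | cur yaw 74.04 pos [ 0.4552 -0.2732  0.073 ] t 5.1 F [-0.28  1.46 -1.35] w 0.0942 tilt [-0.0005 -0.0122]
```

arm_command:
  jaw: [0, 0, 0, 0, 0, 0]
  travel:
    - [-0.02, 0.035, 0.15]
    - [-0.02, 0.035, 0.3]
    - [-0.02, 0.035, 0.45]
    - [-0.02, 0.035, 0.56]
    - [-0.02, 0.035, 0.56]
    - [-0.02, 0.035, 0.56]
  yaw: [0, 0, 0, 0, 0, 0]

```text
time_s: 5.6
eef_pos: [0.4583, -0.2772, 0.0075]
orientation: [[0.276, 0.961, -0.011], [0.961, -0.276, 0.002], [-0.001, -0.011, -1.0]]
contact_force: [-0.1, 0.5, 0.3]
width: 0.094
```

```bash
python3 -c "
from h import *
go((.458,-.2765,.004),74.4)"
```

```text
tool frac [ 0.005 -0.004  0.029] yaw frac -0.005 | cur yaw 73.97 pos [ 0.4583 -0.2772  0.0075] t 5.6 F [-0.06  0.53  0.26] w 0.094 tilt [-0.0012 -0.0109]
```

arm_command:
  jaw: [0, 0, 0.5, 0.5, 0.5, 0.5, 0.5, 0.5]
  travel:
    - [0, 0, 0.035]
    - [0, 0, 0.035]
    - [0, 0, 0.035]
    - [0, 0, 0.035]
    - [0, 0, 0.035]
    - [0, 0, 0.035]
    - [0, 0, 0.035]
    - [0, 0, 0.035]
  yaw: [0, 0, 0, 0, 0, 0, 0, 0]
  force: 25

```text
time_s: 6.27
eef_pos: [0.4583, -0.2771, 0.0033]
orientation: [[0.276, 0.961, -0.011], [0.961, -0.276, 0.002], [-0.001, -0.011, -1.0]]
contact_force: [0.8, 0.9, 0.7]
width: 0.0636
```

```bash
python3 -c "
from h import *
go((.458,-.2765,.004),74.4)"
```

```text
tool frac [ 0.004 -0.004 -0.005] yaw frac -0.005 | cur yaw 73.98 pos [ 0.4583 -0.2771  0.0033] t 6.2667 F [0.75 0.89 0.7 ] w 0.0636 tilt [-0.0011 -0.011 ]
```

Gripped at 63.6 mm. Lifting.

arm_command:
  jaw: [0.5, 0.5, 0.5, 0.5, 0.5, 0.5, 0.5, 0.5]
  travel:
    - [0, 0, -0.05]
    - [0, 0, -0.15]
    - [0, 0, -0.3]
    - [0, 0, -0.45]
    - [0, 0, -0.6]
    - [0, 0, -0.8]
    - [0, 0, -1]
    - [0, 0, -1]
  yaw: [0, 0, 0, 0, 0, 0, 0, 0]

```text
time_s: 6.93
eef_pos: [0.4623, -0.2797, 0.1293]
orientation: [[0.276, 0.961, -0.003], [0.961, -0.276, -0.005], [-0.006, -0.002, -1.0]]
contact_force: [0.8, -0.7, -0.9]
width: 0.064
```

arm_command:
  jaw: [0.5, 0.5, 0.5, 0.5, 0.5, 0.5]
  travel:
    - [0, 0, -0.15]
    - [0, 0, -0.3]
    - [0, 0, -0.5]
    - [0, 0, -0.7]
    - [0, 0, -0.8]
    - [0, 0, -0.8]
  yaw: [0, 0, 0, 0, 0, 0]

```text
time_s: 7.43
eef_pos: [0.4637, -0.2802, 0.2279]
orientation: [[0.276, 0.961, 0.001], [0.961, -0.276, -0.009], [-0.008, 0.003, -1.0]]
contact_force: [0.2, -0.8, -1.8]
width: 0.0637
```

```bash
python3 -c "
from h import *
go((.48,.0954,.21),93.75)
cv2.imwrite('pics/w5.png',arm.grab_frame('wrist'))
cv2.imwrite('pics/s5.png',cv2.resize(arm.grab_frame('side')[60:220,200:420],None,fx=3,fy=3))"
```

```text
tool frac [ 3.047 -0.733  0.122] yaw frac -0.22 | cur yaw 73.99 pos [ 0.4637 -0.2802  0.2279] t 7.4333 F [ 0.18 -0.82 -1.83] w 0.0637 tilt [-0.0081  0.0029]
```

View pics/w5.png

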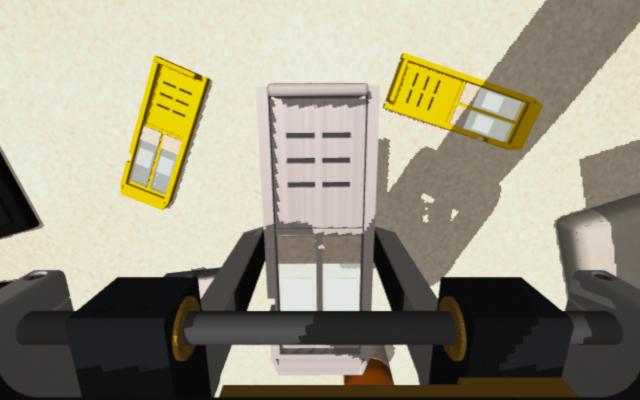

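View pics/s5.png

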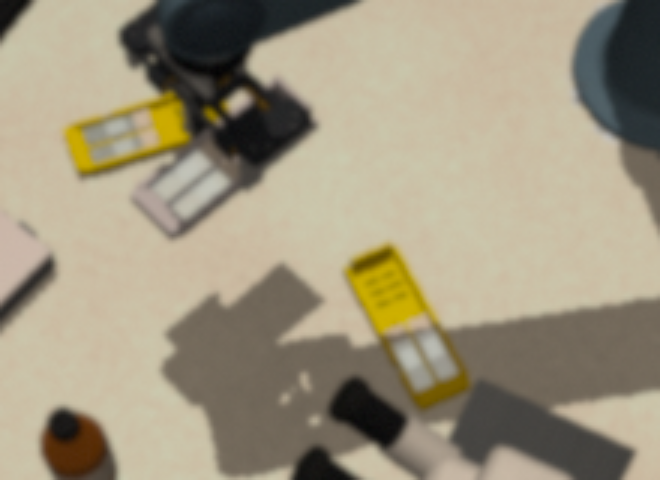

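The carrier is held level between the pads. Carrying it towards the loading place, well before the head.

arm_command:
  jaw: [0.5, 0.5, 0.5, 0.5, 0.5, 0.5]
  travel:
    - [0.12, -0.03, 0]
    - [0.35, -0.09, 0]
    - [0.6, -0.15, 0]
    - [0.8, -0.21, 0]
    - [1, -0.26, 0]
    - [1, -0.26, 0]
  yaw: [-0.03, -0.06, -0.11, -0.16, -0.22, -0.22]

```text
time_s: 8.03
eef_pos: [0.4641, -0.1509, 0.2207]
orientation: [[-0.072, 0.997, -0.008], [0.997, 0.072, -0.0], [0.0, -0.008, -1.0]]
contact_force: [0.6, -0.0, -2.0]
width: 0.0636
```

```bash
python3 -c "
from h import *
go((.475,.0954,.215),93.75)"
```

```text
tool frac [2.041 0.239 0.046] yaw frac 0.004 | cur yaw 94.14 pos [ 0.4641 -0.1509  0.2207] t 8.0333 F [ 0.6  -0.01 -2.02] w 0.0636 tilt [ 0.0002 -0.0081]
```

arm_command:
  jaw: [0.5, 0.5, 0.5, 0.5, 0.5, 0.5]
  travel:
    - [0.12, 0.02, 0]
    - [0.35, 0.04, 0]
    - [0.6, 0.06, 0]
    - [0.85, 0.08, 0]
    - [1, 0.1, 0]
    - [1, 0.1, 0]
  yaw: [0, 0, 0, 0, 0, 0]

```text
time_s: 8.53
eef_pos: [0.4663, -0.0278, 0.2185]
orientation: [[-0.075, 0.997, -0.011], [0.997, 0.075, 0.001], [0.002, -0.011, -1.0]]
contact_force: [0.7, -0.5, -3.2]
width: 0.0635
```

arm_command:
  jaw: [0.5, 0.5, 0.5, 0.5, 0.5, 0.5, 0.5]
  travel:
    - [0.12, 0.02, 0]
    - [0.35, 0.04, 0]
    - [0.6, 0.08, 0]
    - [0.85, 0.1, 0]
    - [1, 0.12, 0]
    - [1.0, 0.12, 0]
    - [1.0, 0.12, 0]
  yaw: [0, 0, 0, 0, 0, 0, 0]

```text
time_s: 9.12
eef_pos: [0.4713, 0.0924, 0.2172]
orientation: [[-0.075, 0.997, -0.014], [0.997, 0.075, 0.001], [0.002, -0.014, -1.0]]
contact_force: [0.7, -0.7, -2.3]
width: 0.0638
```

```bash
python3 -c "
from h import *
go((.5379,.0954,.165),93.75)
cv2.imwrite('pics/t6.png',cv2.resize(arm.grab_frame('top')[140:300,200:360],None,fx=3.7,fy=3.7,interpolation=cv2.INTER_CUBIC))"
```

```text
tool frac [-0.018  0.561  0.428] yaw frac 0.006 | cur yaw 94.32 pos [0.4713 0.0924 0.2172] t 9.1167 F [ 0.69 -0.68 -2.25] w 0.0638 tilt [ 0.0017 -0.0135]
```

View pics/t6.png

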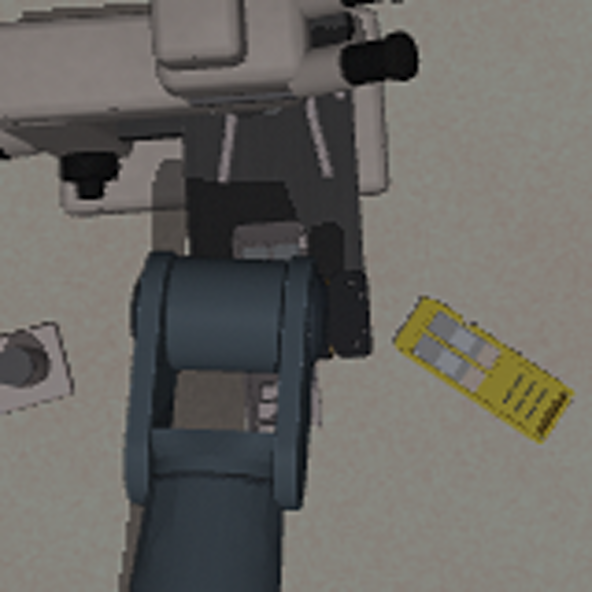

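The carrier's nose, at columns 234–306 of this crop, is in line with the guide mouth at 223–328. Moving forward, then down in stages.

arm_command:
  jaw: [0.5, 0.5, 0.5, 0.5, 0.5, 0.5, 0.5]
  travel:
    - [-0.02, 0.1, 0]
    - [-0.02, 0.25, 0]
    - [-0.02, 0.4, 0.1]
    - [-0.02, 0.52, 0.2]
    - [-0.02, 0.56, 0.3]
    - [-0.02, 0.56, 0.4]
    - [-0.02, 0.56, 0.4]
  yaw: [0, 0.006, 0.006, 0.006, 0.006, 0.006, 0.006]

```text
time_s: 9.75
eef_pos: [0.5355, 0.0936, 0.1649]
orientation: [[-0.063, 0.998, -0.02], [0.998, 0.063, 0.001], [0.002, -0.02, -1.0]]
contact_force: [-1.3, -0.9, -3.1]
width: 0.0635
```

```bash
python3 -c "
from h import *
go((.5379,.0954,.155),93.75)
for n,(a,b,c,d) in dict(top=(140,300,200,360),side=(150,300,320,470)).items():
  cv2.imwrite('pics/%s7.png'%n,cv2.resize(arm.grab_frame(n)[a:b,c:d],None,fx=3.7,fy=3.7,interpolation=cv2.INTER_CUBIC))"
```

```text
tool frac [0.014 0.022 0.082] yaw frac -0.001 | cur yaw 93.64 pos [0.5355 0.0936 0.1649] t 9.75 F [-1.25 -0.89 -3.07] w 0.0635 tilt [ 0.002  -0.0199]
```

View pics/top7.png

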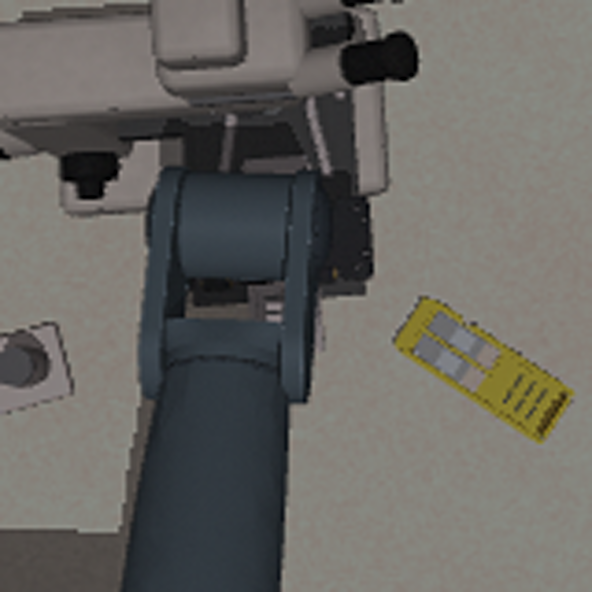

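View pics/side7.png

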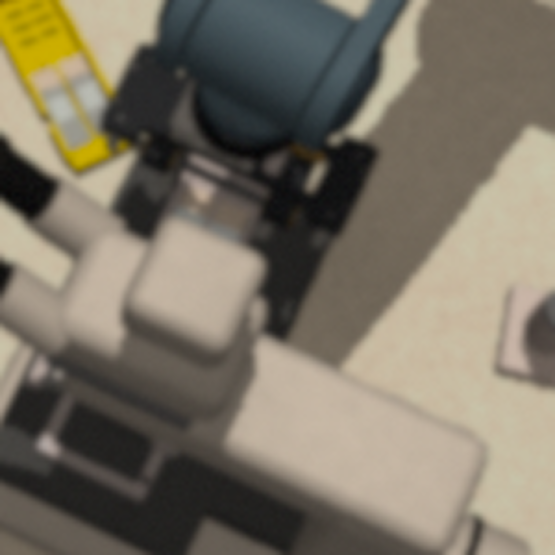

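arm_command:
  jaw: [0.5, 0.5, 0.5, 0.5, 0.5]
  travel:
    - [0.014, 0.02, 0.02]
    - [0.014, 0.02, 0.045]
    - [0.014, 0.02, 0.065]
    - [0.014, 0.02, 0.08]
    - [0.014, 0.02, 0.08]
  yaw: [0, 0, 0, 0, 0]

```text
time_s: 10.27
eef_pos: [0.5387, 0.0959, 0.1578]
orientation: [[-0.064, 0.998, -0.016], [0.998, 0.064, 0.001], [0.002, -0.016, -1.0]]
contact_force: [-0.8, -1.2, -2.2]
width: 0.0638
```

```bash
python3 -c "
from h import *
go((.5379,.0954,.153),93.75)"
```

```text
tool frac [-0.004 -0.006  0.04 ] yaw frac -0.001 | cur yaw 93.69 pos [0.5387 0.0959 0.1578] t 10.2667 F [-0.84 -1.15 -2.17] w 0.0638 tilt [ 0.0016 -0.0158]
```

arm_command:
  jaw: [0.5, 0.5, 0.5, 0.5]
  travel:
    - [0, 0, 0.015]
    - [0, 0, 0.025]
    - [0, 0, 0.03]
    - [0, 0, 0.03]
  yaw: [0, 0, 0, 0]

```text
time_s: 10.6
eef_pos: [0.5385, 0.096, 0.154]
orientation: [[-0.064, 0.998, -0.016], [0.998, 0.064, 0.001], [0.002, -0.016, -1.0]]
contact_force: [-0.2, -0.2, -2.3]
width: 0.0636
```

```bash
python3 -c "
from h import *
go((.5379,.0954,.153),93.75)"
```

```text
tool frac [-0.005 -0.005  0.009] yaw frac -0.001 | cur yaw 93.69 pos [0.5385 0.096  0.154 ] t 10.6 F [-0.24 -0.24 -2.31] w 0.0636 tilt [ 0.0017 -0.0161]
```

arm_command:
  jaw: [0.5, 0.5, 0.5]
  travel:
    - [0, 0, 0.006]
    - [0, 0, 0.01]
    - [0, 0, 0.01]
  yaw: [0, 0, 0]

```text
time_s: 10.85
eef_pos: [0.5389, 0.096, 0.1534]
orientation: [[-0.064, 0.998, -0.015], [0.998, 0.064, 0.001], [0.001, -0.015, -1.0]]
contact_force: [-0.7, -0.1, 0.9]
width: 0.0638
```

Contact is felt: vertical force went from -2.3 N to +0.9 N at TCP z 0.1534, as expected. Releasing and rising.

arm_command:
  jaw: [0.3, 0, 0, 0, 0, 0]
  travel:
    - [0, 0, 0]
    - [0, 0, 0]
    - [0, 0, 0]
    - [0, 0, -0.1]
    - [0, 0, -0.3]
    - [0, 0, -0.5]
  yaw: [0, 0, 0, 0, 0, 0]

```text
time_s: 11.35
eef_pos: [0.5392, 0.0959, 0.2141]
orientation: [[-0.064, 0.998, -0.017], [0.998, 0.064, 0.001], [0.002, -0.017, -1.0]]
contact_force: [0.4, -0.5, -0.1]
width: 0.0929
```

```bash
python3 -c "
from h import *
th=np.radians(3.75);x=np.array([np.cos(th),np.sin(th)]);y=np.array([-x[1],x[0]])
p=x*.425+y*.060; print(p)
go((p[0],p[1],.215),93.75)"
```

```text
[0.42016585 0.08766787]
tool frac [-0.005 -0.994  0.009] yaw frac -0.001 | cur yaw 93.69 pos [0.5392 0.0959 0.2141] t 11.35 F [ 0.36 -0.53 -0.08] w 0.0929 tilt [ 0.0017 -0.0171]
```

arm_command:
  jaw: [0, 0.5, 1, 1, 1, 1, 1]
  travel:
    - [-0.01, -0.3, 0]
    - [-0.01, -0.6, 0]
    - [-0.01, -0.85, 0]
    - [-0.01, -0.99, 0]
    - [-0.01, -0.99, 0]
    - [-0.01, -0.99, 0]
    - [-0.01, -0.99, 0]
  yaw: [0, 0, 0, 0, 0, 0, 0]

```text
time_s: 11.93
eef_pos: [0.4218, 0.087, 0.217]
orientation: [[-0.064, 0.998, -0.015], [0.998, 0.064, 0.001], [0.002, -0.015, -1.0]]
contact_force: [0.1, 0.6, -0.1]
width: 0.0578
```

```bash
python3 -c "
from h import *
go((0.4202,.0877,.156),93.75)
cv2.imwrite('pics/w8.png',arm.grab_frame('wrist'))
a=arm.grab_frame('top');cv2.imwrite('pics/top8f.png',a)
cv2.imwrite('pics/top8.png',cv2.resize(a[140:300,200:360],None,fx=3.7,fy=3.7,interpolation=cv2.INTER_CUBIC))"
```

```text
tool frac [ 0.006 -0.005  0.508] yaw frac -0.001 | cur yaw 93.68 pos [0.4218 0.087  0.217 ] t 11.9333 F [ 0.15  0.58 -0.06] w 0.0578 tilt [ 0.0015 -0.0154]
```

View pics/w8.png

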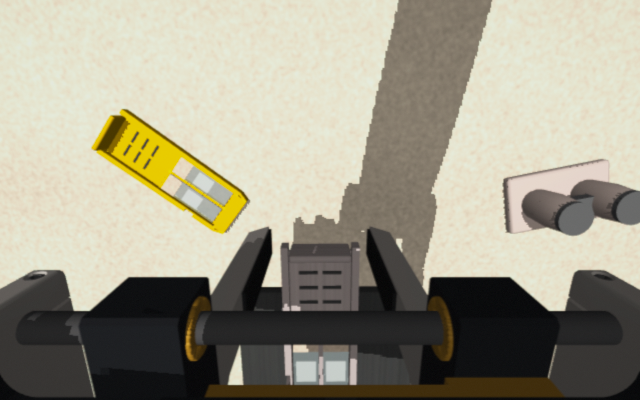

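View pics/top8.png

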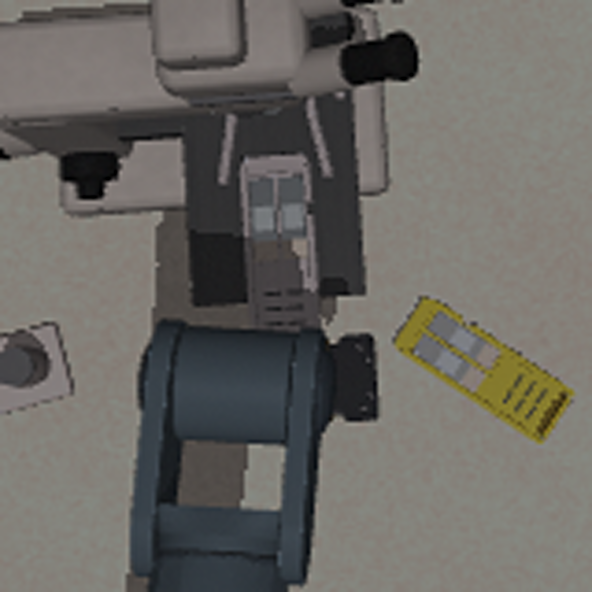

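The carrier lies flat with its nose in the flared mouth. Nose mid-column is 276 and guide mid-column 274. Closing the fingers and lowering them behind the tab.

arm_command:
  jaw: [1, 1, 1, 1, 1, 1, 1, 1]
  travel:
    - [0, 0, 0.05]
    - [0, 0, 0.1]
    - [0, 0, 0.2]
    - [0, 0, 0.3]
    - [0, 0, 0.4]
    - [0, 0, 0.48]
    - [0, 0, 0.5]
    - [0, 0, 0.5]
  yaw: [0, 0, 0, 0, 0, 0, 0, 0]

```text
time_s: 12.7
eef_pos: [0.4199, 0.0871, 0.1551]
orientation: [[-0.064, 0.998, -0.02], [0.998, 0.064, 0.001], [0.002, -0.02, -1.0]]
contact_force: [1.3, -0.0, 1.3]
width: 0.0007
```

```bash
python3 -c "
from h import *
go((0.4202,.0877,.156),93.75)
cv2.imwrite('pics/w9.png',arm.grab_frame('wrist'))"
```

```text
tool frac [ 0.005  0.003 -0.008] yaw frac -0.001 | cur yaw 93.69 pos [0.4199 0.0871 0.1551] t 12.7 F [ 1.33 -0.02  1.3 ] w 0.0007 tilt [ 0.002  -0.0195]
```

View pics/w9.png

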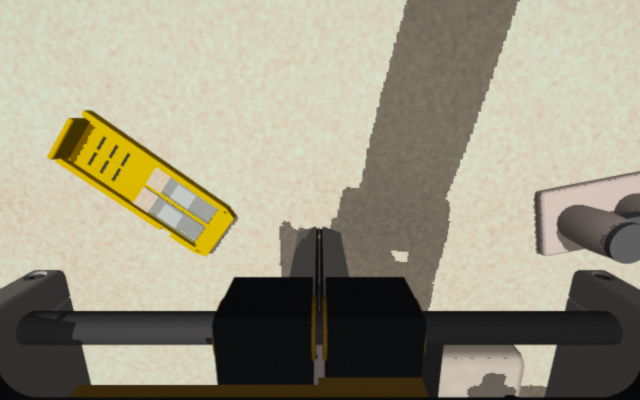

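Fingers are shut and behind the tab, laterally on the guide line. Pushing along tool +y in small steps while watching the force.

arm_command:
  jaw: [1, 1, 1, 1, 1, 1, 1, 1]
  travel:
    - [0.005, 0.04, 0]
    - [0.005, 0.09, 0]
    - [0.005, 0.13, 0]
    - [0.005, 0.17, 0]
    - [0.005, 0.2, 0]
    - [0.005, 0.23, 0]
    - [0.005, 0.26, 0]
    - [0.005, 0.29, 0]
  yaw: [0, 0, 0, 0, 0, 0, 0, 0]

```text
time_s: 13.42
eef_pos: [0.4555, 0.0899, 0.1554]
orientation: [[-0.064, 0.998, -0.018], [0.998, 0.064, 0.001], [0.002, -0.018, -1.0]]
contact_force: [-0.6, -0.6, 0.1]
width: 0.0002
```

```bash
cat >> h.py <<'E'
def st():
    th=np.radians(3.75);x=np.array([np.cos(th),np.sin(th)]);y=np.array([-x[1],x[0]])
    o=arm.get_obs();p=np.array(o['eef_pos']);f=np.array(o['contact_force'])
    print('t',round(o['time_s'],2),'s',(p[:2]@x).round(4),'lat',(p[:2]@y).round(4),'z',p[2].round(4),'Fs',(f[:2]@x).round(2),'Fl',(f[:2]@y).round(2),'Fz',f[2].round(2))
E
python3 -c "
from h import *
st()
cv2.imwrite('pics/top10.png',cv2.resize(arm.grab_frame('top')[140:300,200:360],None,fx=3.7,fy=3.7,interpolation=cv2.INTER_CUBIC))"
```

```text
t 13.42 s 0.4604 lat 0.06 z 0.1554 Fs -0.64 Fl -0.59 Fz 0.12
```

View pics/top10.png

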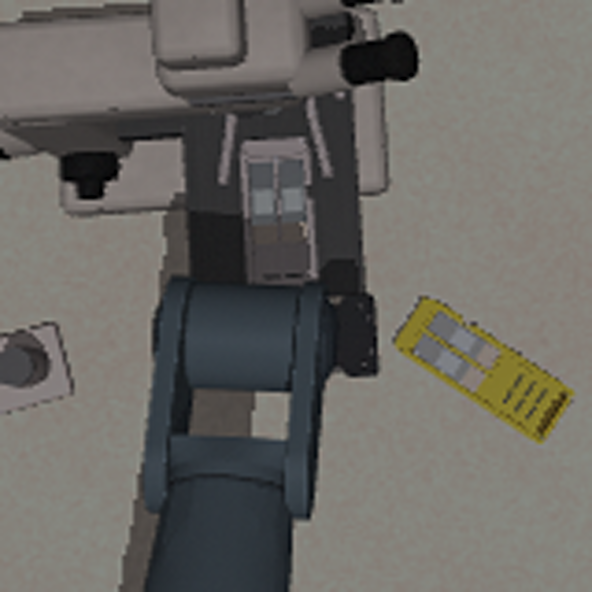

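The carrier has advanced about 17 mm and stays straight. Continuing.

arm_command:
  jaw: [1, 1, 1, 1, 1, 1, 1, 1]
  travel:
    - [0, 0.03, 0]
    - [0, 0.06, 0]
    - [0, 0.09, 0]
    - [0, 0.12, 0]
    - [0, 0.15, 0]
    - [0, 0.18, 0]
    - [0, 0.21, 0]
    - [0, 0.24, 0]
  yaw: [0, 0, 0, 0, 0, 0, 0, 0]

```text
time_s: 14.13
eef_pos: [0.4851, 0.0918, 0.1549]
orientation: [[-0.064, 0.998, -0.017], [0.998, 0.064, 0.001], [0.002, -0.017, -1.0]]
contact_force: [-0.9, -0.5, 0.7]
width: 0.0004
```

```bash
python3 -c "
from h import *
st()
cv2.imwrite('pics/top11.png',cv2.resize(arm.grab_frame('top')[140:300,200:360],None,fx=3.7,fy=3.7,interpolation=cv2.INTER_CUBIC))"
```

```text
t 14.13 s 0.4901 lat 0.0598 z 0.1549 Fs -0.91 Fl -0.39 Fz 0.74
```

View pics/top11.png

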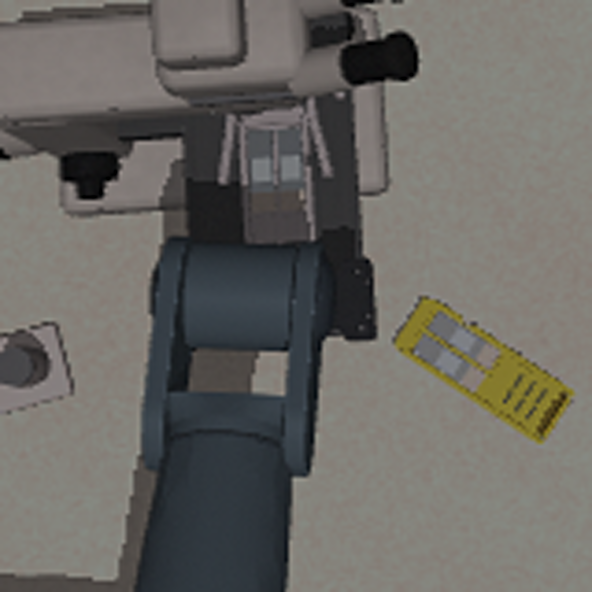

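arm_command:
  jaw: [1, 1, 1, 1, 1, 1, 1, 1]
  travel:
    - [0, 0.025, 0]
    - [0, 0.05, 0]
    - [0, 0.075, 0]
    - [0, 0.1, 0]
    - [0, 0.125, 0]
    - [0, 0.15, 0]
    - [0, 0.175, 0]
    - [0, 0.2, 0]
  yaw: [0, 0, 0, 0, 0, 0, 0, 0]

```text
time_s: 14.85
eef_pos: [0.5099, 0.0933, 0.1546]
orientation: [[-0.064, 0.998, -0.017], [0.998, 0.064, 0.001], [0.002, -0.017, -1.0]]
contact_force: [-1.2, -0.5, 0.2]
width: 0.0006
```

arm_command:
  jaw: [1, 1, 1, 1, 1, 1]
  travel:
    - [0, 0.025, 0]
    - [0, 0.05, 0]
    - [0, 0.075, 0]
    - [0, 0.1, 0]
    - [0, 0.125, 0]
    - [0, 0.15, 0]
  yaw: [0, 0, 0, 0, 0, 0]

```text
time_s: 15.35
eef_pos: [0.5281, 0.0945, 0.1543]
orientation: [[-0.064, 0.998, -0.017], [0.998, 0.064, 0.001], [0.002, -0.017, -1.0]]
contact_force: [-3.0, 0.1, 1.5]
width: 0.0006
```

```bash
python3 -c "
from h import *
st()"
```

```text
t 15.35 s 0.5332 lat 0.0597 z 0.1543 Fs -2.95 Fl 0.27 Fz 1.53
```

Now running along the roller at about 3 N. About 30 mm remains, so I'm slowing down.

arm_command:
  jaw: [1, 1, 1, 1, 1, 1, 1, 1]
  travel:
    - [0, 0.02, -0.003]
    - [0, 0.04, -0.005]
    - [0, 0.06, -0.005]
    - [0, 0.08, -0.005]
    - [0, 0.1, -0.005]
    - [0, 0.12, -0.005]
    - [0, 0.14, -0.005]
    - [0, 0.16, -0.005]
  yaw: [0, 0, 0, 0, 0, 0, 0, 0]

```text
time_s: 16.02
eef_pos: [0.5476, 0.0958, 0.1546]
orientation: [[-0.064, 0.998, -0.017], [0.998, 0.064, 0.001], [0.002, -0.017, -1.0]]
contact_force: [-1.2, 0.3, -0.8]
width: 0.0004
```

```bash
python3 -c "
from h import *
st()"
```

```text
t 16.02 s 0.5527 lat 0.0597 z 0.1546 Fs -1.23 Fl 0.34 Fz -0.79
```

arm_command:
  jaw: [1, 1, 1, 1]
  travel:
    - [0, 0.01, 0]
    - [0, 0.02, 0]
    - [0, 0.03, 0]
    - [0, 0.04, 0]
  yaw: [0, 0, 0, 0]

```text
time_s: 16.35
eef_pos: [0.5526, 0.0961, 0.1546]
orientation: [[-0.064, 0.998, -0.016], [0.998, 0.064, 0.001], [0.002, -0.016, -1.0]]
contact_force: [-1.2, 0.6, -0.1]
width: 0.0006
```

```bash
python3 -c "
from h import *
st()
cv2.imwrite('pics/side12.png',cv2.resize(arm.grab_frame('side')[220:300,310:390],None,fx=7,fy=7,interpolation=cv2.INTER_CUBIC))"
```

```text
t 16.35 s 0.5577 lat 0.0597 z 0.1546 Fs -1.17 Fl 0.65 Fz -0.07
```

View pics/side12.png

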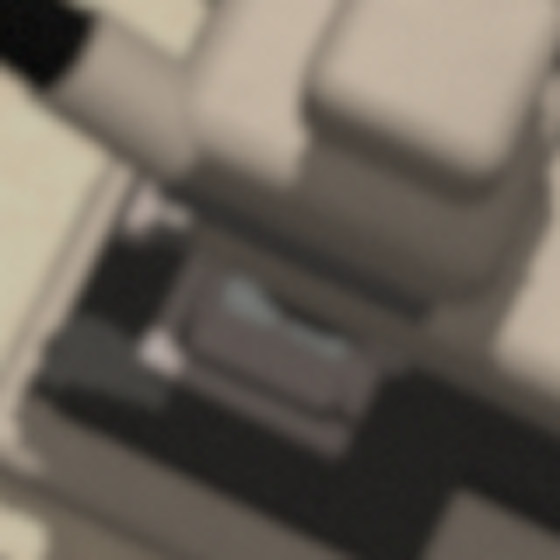

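The side view shows the carrier's nose just short of the crossbar, with a thin dark gap left. Creeping on.

arm_command:
  jaw: [1, 1, 1, 1]
  travel:
    - [0, 0.006, 0]
    - [0, 0.012, 0]
    - [0, 0.018, 0]
    - [0, 0.024, 0]
  yaw: [0, 0, 0, 0]

```text
time_s: 16.73
eef_pos: [0.5561, 0.0961, 0.1549]
orientation: [[-0.064, 0.998, -0.015], [0.998, 0.064, 0.001], [0.002, -0.015, -1.0]]
contact_force: [0.9, 0.0, -0.4]
width: 0.0003
```

```bash
python3 -c "
from h import *
st()"
```

```text
t 16.73 s 0.5612 lat 0.0595 z 0.1549 Fs 0.86 Fl -0.01 Fz -0.41
```

arm_command:
  jaw: [1, 1, 1]
  travel:
    - [0, 0.006, 0]
    - [0, 0.012, 0]
    - [0, 0.016, 0]
  yaw: [0, 0, 0]

```text
time_s: 16.98
eef_pos: [0.5569, 0.0962, 0.1547]
orientation: [[-0.064, 0.998, -0.018], [0.998, 0.064, 0.0], [0.002, -0.018, -1.0]]
contact_force: [-6.5, -0.0, 3.1]
width: 0.0003
```

```bash
python3 -c "
from h import *
st()
cv2.imwrite('pics/side13.png',cv2.resize(arm.grab_frame('side')[220:300,310:390],None,fx=7,fy=7,interpolation=cv2.INTER_CUBIC));st()"
```

```text
t 16.98 s 0.562 lat 0.0596 z 0.1547 Fs -6.48 Fl 0.39 Fz 3.11
t 17.03 s 0.562 lat 0.0596 z 0.1547 Fs -5.97 Fl 0.14 Fz 3.08
```

View pics/side13.png

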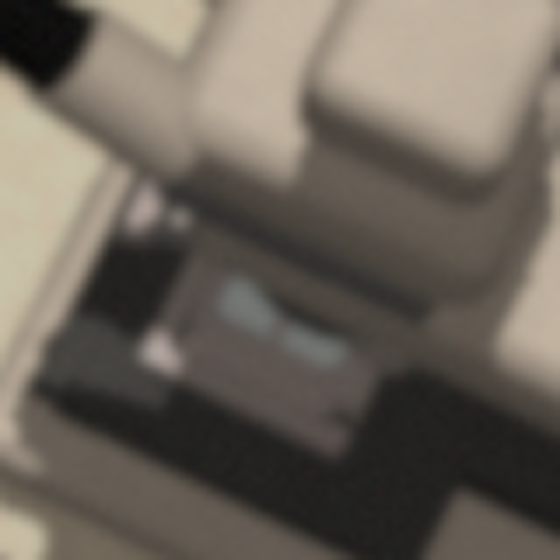

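The force climbed to 6.5 N within 0.8 mm and the gap at the crossbar has closed. The position, s = 0.562, matches the 0.564 predicted for the stop. I'll back off straight, then lift.

arm_command:
  jaw: [1, 1, 1, 1, 1, 1, 1]
  travel:
    - [0, -0.02, 0]
    - [0, -0.08, 0]
    - [0, -0.2, 0]
    - [0, -0.4, 0]
    - [0, -0.65, 0]
    - [0, -0.9, -0.1]
    - [0, -1, -0.3]
  yaw: [0, 0, 0, 0, 0, 0, 0]

```text
time_s: 17.62
eef_pos: [0.4326, 0.0888, 0.1894]
orientation: [[-0.064, 0.998, -0.026], [0.998, 0.064, 0.001], [0.003, -0.026, -1.0]]
contact_force: [0.8, -0.2, 0.0]
width: 0.0001
```

arm_command:
  jaw: [1, 1, 1, 1, 1]
  travel:
    - [0, -0.1, -0.2]
    - [0, -0.2, -0.4]
    - [0, -0.2, -0.6]
    - [0, -0.2, -0.7]
    - [0, -0.2, -0.7]
  yaw: [0, 0, 0, 0, 0]

```text
time_s: 18.03
eef_pos: [0.4123, 0.0871, 0.2771]
orientation: [[-0.064, 0.998, -0.019], [0.998, 0.064, 0.0], [0.002, -0.019, -1.0]]
contact_force: [0.1, -0.0, 0.3]
width: 0.0005
```

```bash
python3 -c "
from h import *
st()
a=arm.grab_frame('side');b=arm.grab_frame('top');cv2.imwrite('pics/side14f.png',a);cv2.imwrite('pics/top14f.png',b)
cv2.imwrite('pics/fin.png',np.hstack([cv2.resize(a[220:300,310:390],(400,400),interpolation=cv2.INTER_CUBIC),cv2.resize(b[140:240,220:320],(400,400),interpolation=cv2.INTER_CUBIC)]))"
```

```text
t 18.03 s 0.4171 lat 0.0599 z 0.2771 Fs 0.09 Fl -0.02 Fz 0.26
```

View pics/fin.png

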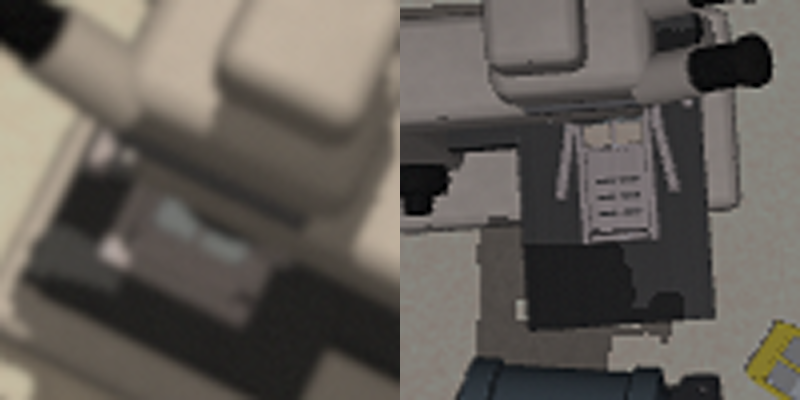

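View pics/top14f.png

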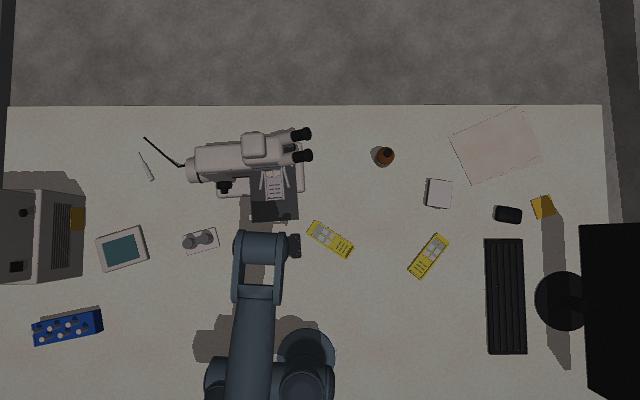

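Side view: the nose sits flush against the crossbar. Top view: the carrier lies straight between the guides and everything else is where it was. One check on the tab position.

```bash
python3 - <<'E'
from h import *
th=np.radians(3.75);x=np.array([np.cos(th),np.sin(th)])
b=cv2.imread('pics/top14f.png')
cv2.imwrite('pics/tab.png',cv2.resize(b[165:225,245:305],None,fx=9,fy=9,interpolation=cv2.INTER_NEAREST))
for v in (199,200,201): print(v,[(ray('top',275.5,v,z)[:2]@x).round(4) for z in (.15,.178)])
E
```

```text
199 [np.float64(0.5749), np.float64(0.5723)]
200 [np.float64(0.5715), np.float64(0.569)]
201 [np.float64(0.5681), np.float64(0.5656)]
```

View pics/tab.png

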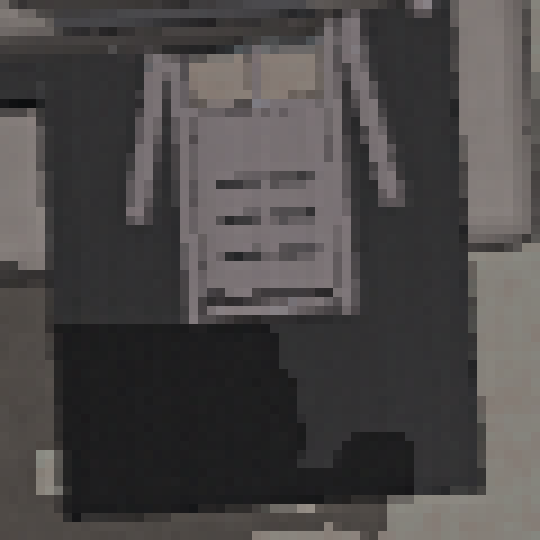

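```bash
python3 -c "
from h import *
st(); print(arm.close_job())"
```

```text
t 18.13 s 0.4156 lat 0.0601 z 0.2733 Fs -0.59 Fl 0.21 Fz -0.02
the job is handed in; nothing more can be done
None
```

The aluminium carrier is on the stage, home against the back stop, and I handed the job in at about 18 s. I gripped it across its sides, laid it flat with the nose in the flared mouth, then pushed it in by the tab with shut fingers.

- **Stop:** the force was about 3 N along the roller and fell to about zero just before the end. It then rose to 6.5 N within 0.8 mm, and I stopped there. The fingers ended within 2 mm of the stop position worked out from the images.
- **Roller in the notch:** I did not see this directly. I infer it from that force drop just before the stop and from the end position.
- **Final pictures:** the nose is flush with the crossbar and the carrier lies straight between the guides. The tab is where it should be to within the 3 mm the camera can resolve. The slide box, bottle, pot stand and yellow look-alikes look unmoved, and the hand is clear of everything.
- **Objectives:** no unexpected force showed during the push, and the fingers stayed well before the head.
- **Small disagreements:** the tool tilted by up to about 1° during moves, and the carrier's nose was at most about 0.8° off level while it was carried. The stage's centre line and the guide mouth differed sideways by about 5 mm in the images, so I aligned to the mouth.

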